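# Clamp a bottle with a quarter-turn T-stud

### The arm

A 6-joint arm with a two-finger parallel gripper is mounted at the origin on a cart in front of the work surface, level with it; the furniture and walls round the work are solid. World frame = base frame: x ahead of the robot, y to its left, z up, the work surface at z = 0. Lengths are in m, angles in rad, forces in N, time in s.
With the tool pointing down it reaches from about 0.275 to 0.75 m from the base axis. Payload 10.2 kg.
Tool frame: the origin (TCP) lies midway between the tips of the shut fingers; the grasp point (between the pads) lies 19 mm behind it; z points along the fingers, y is the line along which they close (so a half turn about z gives the same grasp; the last joint's range is limited). The gripper opens to 85 mm and grips with 20 to 120 N. Pads are 22 mm wide; open, the fingers measure 114 mm over their backs; the gripper's body (76 mm by 85 mm) begins 54 mm behind the grasp point. The pads swing forward as they close: fully open they stand 13 mm farther back than shut.
Start: joints at [1.103, 0.313, 1.498, -0, 1.331, -0.223], TCP at [0.127, 0.509, 0.231] pointing down, gripper open.
Joint ranges: [-2.94, 2.94], [-0.97, 2.17], [0.19, 2.56], [-1.23, 4.37], [0.02, 3.11], [-2.88, 2.88]. Speed limits (rad/s): [2.39, 2.39, 3.01, 3.14, 3.14, 3.14].

### API

Orientations are given as a unit quaternion [x, y, z, w].
In Python, from workcell import ctrl gives the robot as it stands.
- The arm moves only by the tool send_rows, never from a script. Its argument "deltas" is one flat list of numbers, 6 for each row, row after row: the shift along the tool's x, y, z in mm, then the turn, a rotation vector about the tool's x, y, z in units of 8 degrees (1.0 is 8 degrees). A call has exactly 8 rows; each row is the pose to reach, as a shift and turn from the pose commanded when the call began, along the tool's axes at that moment; what a row does not reach only later rows make up. A row lasts 1/8 s, in which the tool goes at most 62.5 mm and 10.7 degrees, less where a joint would pass 70% of its speed; a pose out of reach is approached as far as the arm can. A call with a gripper value outside its range is refused whole. "gripper" is the finger opening in mm, from 0 to 85.4, set as the call begins (left out, the last holds). The fingers move at their own pace and stop on an object; the grip force is fixed at half the most. Time passes only in rows, so rows that repeat a pose let the fingers close, or fill a call up. It gives the time, the measured TCP pose, the force, the opening and the grip force at its end, in the units of the state.
- ctrl.read_state(): the state, without advancing time (a new reading comes with each control period).
- ctrl.camera(name): name is "scene" or "side" or "wrist"; returns a dict with "image" (420x560x3 uint8, red, green, blue), "depth" (420x560 float32, m along the optical axis (not along the pixel's ray), 0 where there is no reading), "camera_matrix" (3x3 intrinsics, pixels), "k1" (the pictures are not rectified: a ray, as slopes to the right and down, at radius r is drawn at 1 + k1 r^2 times it, then the intrinsics apply), "R" (3x3) and "t" (3): a world point X has camera coordinates R X + t. Camera axes: x right, y down, z forward; pixel columns grow to the right and rows downward; lengths in m; the calibration is good to about 2 mm. A picture is of the moment at which its call begins.
- ctrl.close_job(): hands the job in; it is judged then, once.
Trained networks look in the newest picture that a camera, given by its name, has taken for a name from the list of things; names that differ only in an ending like _2 or _b are one class to them, and where a whole thing is asked for, a point or a joint stands for the part that bears it (a point fixed in the world has none). Each returns a list of dicts, best first, with "confidence" (0 to 1); they miss things now and then, are a little off and sometimes report something else, mostly with a low value. They report only what shows in the picture. A call takes as long as a camera call. They do not tell look-alikes from the thing itself.
- ctrl.trace(query, camera): "pixels" (420x560 bool, what is visible of it) and "box" ([left, top, right, bottom] in pixels, round what is visible of it).
The state is a dict: "clock": time; "q": joint angles; "joint_vel": joint speeds; "joint_torque": joint torques, N m; "position": TCP position; "tcp_rot": TCP orientation; "contact_force": force on the tool from outside, world axes, zero at the start; "ft_torque": the same for the moment, N m; "opening": finger opening in m; "finger_force": force on a finger pad.
Only numpy, scipy, OpenCV 4.12 (cv2) and the standard library are available. Lean on these libraries where they do the work, as an engineer would, in place of code of your own. Each camera call takes 0.05 s, during which the arm holds its last target. There are 200 camera calls.

### The job

Take the red-handled T-stud from its parking block, drop its head into the T-slot of the rail behind the green jaw, and slide it along so that the jaw pushes the amber bottle fully home against the white V stop and presses it gently but firmly. Keeping that pressure on, push the stud down and turn it a quarter turn so that its head locks under the lips of the slot, then let go: the bottle must stay upright and clamped. Do not squeeze the bottle hard and leave everything else on the table alone.

Things in the scene. Friction and masses are not known exactly. Their poses are not given: they have to be found in the camera images.
- stud: T-stud, upright, 95 mm tall, 0.125 kg. Origin: centre of the underside of its T head; z up the shank. Head 26 mm along x, 10 along y, 6 high (z 0-6 mm); shank 9 mm round. Red grip 16 x 16 mm square, faces square to x and y, z 59 to 95 mm; white line on its top along x. It hangs by its collar, on the block at first and on the rail when dropped into the slot (origin then 10 mm below that top).
- collar: Brass collar of the stud, 32 mm across, 6 thick, slides 9 mm up the shank. Origin: the stud's when at rest, where its underside is at z = 10 mm. A spring pushes it down: 5 N at rest plus 1.2 N per mm. To turn in the slot, the stud must first be pushed down 5 to 8 mm with the collar on the rail (10 to 15 N; bottoms at 9 mm); let go after the turn, the spring draws the head up under the lips.
- block: Grey parking block 56 x 56 x 20 mm, fixed, origin at the centre of its underside. In its 29 (x) by 13 mm (y) hole the stud's head hangs at the start, its axes along the block's; lift the stud straight up.
- rail: Aluminium T-slot rail, fixed, 320 mm along its x, 70 wide, 26 high; origin at the centre of its underside, z up. Slot along x through the whole length at y = 0: mouth 12.4 mm wide, lips 8 thick, below them a channel 30 wide and 11 high. The head passes the mouth only with its long side along the slot. A blue end block, 78 mm over the table, stands at the +x end.
- slot_in (a point): Point on the slot's middle at the height of the rail top, at rail x = -115 mm: the place to drop the head in (free from rail x -145 to -90 mm). Axes are the rail's; slide from here along +x. Lying lightly on the rail the stud slides with 1 to 2 N; pushed down into its spring, its collar drags with up to 6 N more, which the bottle does not feel.
- jaw: Green clamp jaw on the rail top, cannot leave it: 85 mm along rail x, 50 wide, 52 high, slides 55 mm along rail x, 1.5 N friction. Origin: middle of its rear edge at rail-top height, axes the rail's; the jaw lies at +x of it. The stud's collar pushes on its rear face (12 mm high there). The black rubber pad in front (jaw x 75-85 mm) gives 1 mm per 4 N. The V stop lies beyond the bottle.
- bottle: Amber bottle, red cap, 68 mm across, 118 tall, about 0.24 kg, loose on the rail between jaw pad and white V stop; origin centre of underside, z up. Sliding it takes up to 4 N; home at the V the force climbs. The V's setting is not measured and differs each time: home is with the bottle axis anywhere from rail x 84 to 96 mm, so feel for it. Press it with 8 to 14 N; over 20 N is too much.
Mind the look-alikes: they are no part of the job. What is shaped like the stud but blue or turquoise is not meant.

How it is judged:
By the outcome, as a careful person would: the job done as asked, in the order asked, and still so for the second after the job is handed in, with the robot touching nothing.
It also fails if it takes over 64 s, if anything falls off the work surface, if the arm or the gripper's body presses on something with over 40 N, if the wrist force passes 120 N, or if a joint passes its speed limit or range.

## Working session

There is one attempt and no reset: what is moved stays moved. The work goes in short steps, Python scripts to look and compute and a tool call to move; the robot and the scene stay as the last step left them, time stands still between calls to the robot, and variables do not carry over. Pictures are saved under pics/ and viewed, at most 10 in all, crops included, and the job is handed in when it is done.

Besides the shell and the picture viewer there is one more tool, called after "Request:" as name(argument=value, ...) on one line, values as JSON. send_rows: Moves the arm, as the interface text tells. Its arguments: {"type":"object","properties":{"deltas":{"type":"array"},"gripper":{"type":"number"}},"required":["deltas"]}

```bash
ls; mkdir -p pics; python3 - <<'E'
from workcell import ctrl
import cv2,numpy as np
s=ctrl.read_state();print({k:np.round(v,3).tolist() for k,v in s.items()})
ims=[]
for n in("scene","side"):
    c=ctrl.camera(n);cv2.imwrite(f"pics/{n}0.png",c["image"][:,:,::-1]);np.savez(f"{n}0.npz",**c)
    print(n,c["camera_matrix"].tolist(),c["k1"],c["R"].round(3).tolist(),c["t"])
    for q in("stud","block","rail","jaw","bottle","collar"):
        for d in ctrl.trace(q,n)[:4]: print(n,q,round(d["confidence"],2),d["box"],d["pixels"].sum())
E
```

```text
pics
{'clock': 0.0, 'q': [1.103, 0.313, 1.498, -0.0, 1.331, -0.223], 'joint_vel': [0.001, 0.002, 0.002, 0.0, -0.001, -0.001], 'joint_torque': [-0.001, -41.228, -25.974, -0.0, 0.004, -0.0], 'position': [0.127, 0.509, 0.231], 'tcp_rot': [0.122, 0.993, -0.001, -0.0], 'contact_force': [-0.534, 0.372, 0.008], 'ft_torque': [-0.001, 0.045, -0.04], 'finger_force': 0.0, 'opening': 0.086}
scene [[471.4199385979526, 0.0, 286.91106849150236], [0.0, 471.4199385979526, 212.2311269992858], [0.0, 0.0, 1.0]] -0.005372706298869089 [[0.669, -0.743, -0.023], [-0.414, -0.346, -0.842], [0.618, 0.573, -0.539]] [-0.18528164  0.31382843  0.49443983]
scene stud 0.97 [250.4, 209.3, 266.8, 263.4] 585
scene stud 0.95 [183.1, 183.5, 200.6, 228.7] 469
scene stud 0.91 [227.3, 190.5, 243.9, 234.7] 452
scene stud 0.65 [176.0, 208.9, 196.2, 253.3] 510
scene block 0.72 [216.7, 220.2, 252.0, 247.2] 591
scene jaw 0.98 [345.2, 205.0, 399.7, 244.1] 1223
scene jaw 0.33 [404.7, 184.1, 451.5, 259.7] 2697
scene collar 0.65 [251.9, 246.7, 270.0, 260.7] 162
scene collar 0.61 [187.6, 215.4, 203.1, 229.9] 122
scene collar 0.54 [17
[... 216 characters left out ...]
1 [[-0.988, -0.157, -0.0], [-0.096, 0.606, -0.79], [0.124, -0.78, -0.613]] [ 0.49291292 -0.02232794  0.98946128]
side stud 0.87 [338.6, 237.1, 359.9, 288.8] 526
side stud 0.65 [305.5, 191.5, 324.5, 237.7] 426
side stud 0.62 [299.8, 260.6, 314.9, 308.9] 594
side stud 0.59 [289.8, 215.4, 309.4, 261.3] 513
side block 0.88 [273.5, 244.0, 318.3, 277.2] 680
side rail 0.55 [221.5, 154.2, 259.3, 228.7] 2425
side jaw 0.98 [232.9, 152.5, 253.8, 191.9] 838
side bottle 0.74 [233.2, 110.5, 261.1, 162.6] 1222
side collar 0.71 [286.4, 249.7, 305.5, 264.1] 145
side collar 0.53 [340.6, 273.9, 357.4, 286.2] 142
side collar 0.49 [305.6, 223.1, 319.3, 236.4] 123
side collar 0.44 [298.0, 289.2, 319.1, 304.7] 190
```

```bash
python3 - <<'E'
import cv2
a=cv2.imread("pics/scene0.png")[150:290,150:470]; cv2.imwrite("pics/sc.png",cv2.resize(a,None,fx=2.5,fy=2.5,interpolation=cv2.INTER_CUBIC))
b=cv2.imread("pics/side0.png")[100:320,200:400]; cv2.imwrite("pics/sd.png",cv2.resize(b,None,fx=2.7,fy=2.7,interpolation=cv2.INTER_CUBIC))
E
```

```text
(no output)
```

View pics/sc.png

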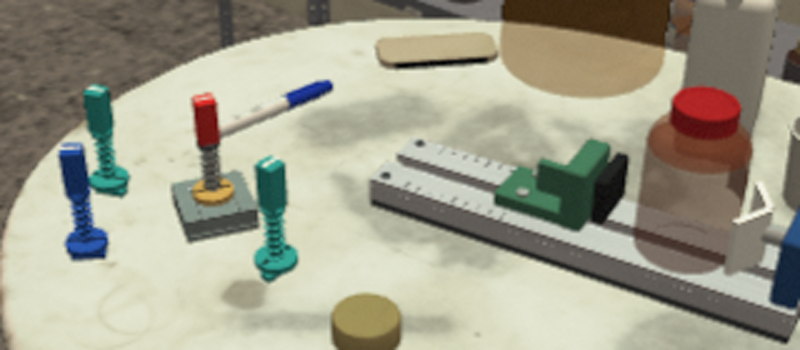

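View pics/sd.png

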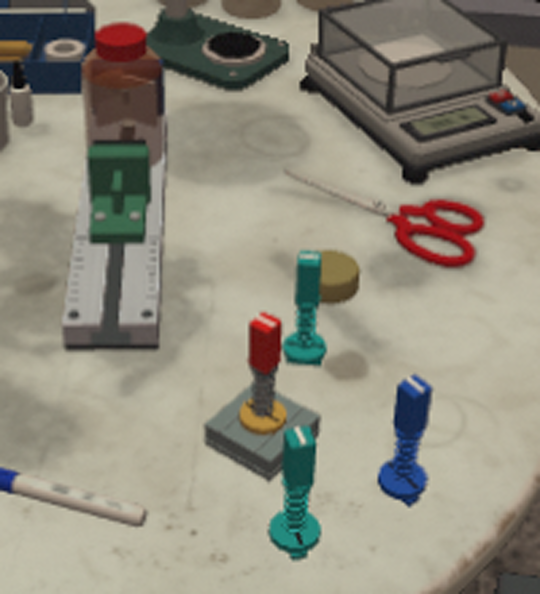

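The scene shows four studs: turquoise (190,205), blue (180,230), turquoise (258,235) and red on the grey block with a brass collar (232,190–232). Only the red one fits; in the side view it is at (297,217–260). The enlarged crops confirm this. Next I measure the geometry.

```bash
cat > h.py <<'E'
import numpy as np,cv2
from scipy.spatial.transform import Rotation as Ro
def cloud(c):
    K=c["camera_matrix"];d=np.asarray(c["depth"]);h,w=d.shape
    v,u=np.mgrid[:h,:w].astype(float)
    x=(u-K[0,2])/K[0,0];y=(v-K[1,2])/K[1,1];X,Y=x.copy(),y.copy()
    for _ in range(6):
        f=1+float(c["k1"])*(X*X+Y*Y);X,Y=x/f,y/f
    P=np.stack([X*d,Y*d,d],-1)
    W=(P-c["t"])@c["R"]; W[d<=0]=np.nan
    return W
def project(c,X):
    p=np.asarray(X)@c["R"].T+c["t"];a=p[...,:2]/p[...,2:];r=(a**2).sum(-1,keepdims=True)
    a=a*(1+float(c["k1"])*r);K=c["camera_matrix"];return a*[K[0,0],K[1,1]]+[K[0,2],K[1,2]]
E
python3 - <<'E'
from h import *
for n,rb,bb,gb,jb,bo in(("scene",(295,200,480,290),(215,215,256,250),(225,186,240,212),(345,205,400,245),(405,184,452,260)),("side",(220,150,265,235),(270,240,322,280),(290,212,308,243),(230,150,256,192),(230,108,264,163))):
    c=np.load(n+"0.npz");W=cloud(c);I=c["image"];H=cv2.cvtColor(I,cv2.COLOR_RGB2HSV)
    def sel(b,m): 
        s=np.zeros(m.shape,bool);s[b[1]:b[3],b[0]:b[2]]=1
        return W[s&m]
    print(n,"cam",(-c["R"].T@c["t"]).round(3))
    z=W[...,2]
    T=sel((150,150,450,300),H[...,1]<255);print("table z",np.nanpercentile(T[:,2],[10,30,50]).round(4))
    for nm,b,lo,hi in(("rail",rb,.0225,.0295),("block",bb,.0165,.0235)):
        P=sel(b,(z>lo)&(z<hi)&(H[...,1]<70))
        r=cv2.minAreaRect((P[:,:2]*1000).astype(np.float32));print(nm,len(P),np.round(r[0],1),np.round(r[1],1),round(r[2],2),"z",np.median(P[:,2]).round(4), np.percentile(P[:,:2],[2,98],axis=0).round(3).tolist())
    red=(H[...,1]>120)&((H[...,0]<8)|(H[...,0]>172))
    P=sel(gb,red);print("grip",len(P),np.median(P,0).round(4),np.nanpercentile(P,[5,95],axis=0).round(4).tolist())
    gr=(H[...,0]>50)&(H[...,0]<90)&(H[...,1]>70)
    P=sel(jb,gr);print("jaw",len(P),np.nanpercentile(P,[2,50,98],axis=0).round(4).tolist())
    P=sel(bo,red);P=P[P[:,2]>.12];print("cap",len(P),np.nanpercentile(P,[2,50,98],axis=0).round(4).tolist())
E
```

```text
scene cam [-0.052 -0.312  0.526]
table z [-0.6565 -0.0027 -0.0018]
rail 1815 [644.2  47.2] [215.3 320.5] 10.3 z 0.0239 [[0.522, -0.118], [0.711, 0.188]]
block 303 [425.3 267.8] [57.9 56. ] 60.37 z 0.0177 [[0.394, 0.235], [0.457, 0.299]]
grip 164 [nan nan nan] [[0.4162, 0.2582, 0.0691], [0.4295, 0.2693, 0.1026]]
jaw 872 [[0.546, 0.0231, 0.0297], [0.5593, 0.0405, 0.0462], [0.5939, 0.0923, 0.0759]]
cap 507 [[0.5654, -0.0607, 0.1247], [0.5783, -0.0433, 0.1404], [0.6042, -0.0222, 0.1427]]
side cam [0.362 0.863 0.59 ]
table z [-0.0066 -0.0007  0.0002]
rail 1154 [571.  81.] [ 70.4 239.1] 9.87 z 0.0255 [[0.522, -0.015], [0.613, 0.197]]
block 431 [428.7 271.1] [58.8 57.7] 59.7 z 0.0207 [[0.395, 0.245], [0.461, 0.305]]
grip 202 [0.4267 0.2773 0.0908] [[0.4191, 0.2688, 0.0716], [0.4355, 0.2812, 0.1049]]
jaw 719 [[0.551, 0.0262, 0.0315], [0.5718, 0.0509, 0.0497], [0.5973, 0.101, 0.0777]]
cap 339 [[0.5641, -0.0507, 0.1206], [0.5858, -0.0205, 0.1369], [0.6084, -0.0083, 0.1452]]
```

```bash
cat >> h.py <<'E'
def delta(s,pos,yaw):
    """tool-frame mm and 8deg units to reach TCP pos with closing yaw (deg), tool down"""
    R0=Ro.from_quat(s["tcp_rot"]);a=np.radians(yaw);y=np.array([np.cos(a),np.sin(a),0]);z=np.array([0,0,-1.]);x=np.cross(y,z)
    R1=Ro.from_matrix(np.stack([x,y,z],1));
    d=R0.inv().apply(np.asarray(pos)-s["position"])*1000;r=(R0.inv()*R1).as_rotvec(degrees=True)/8
    return d.round(1),r.round(2)
def yaw(s):
    y=Ro.from_quat(s["tcp_rot"]).apply([0,1,0]);return np.degrees(np.arctan2(y[1],y[0]))
E
python3 - <<'E'
from h import *
from workcell import ctrl
s=ctrl.read_state();print(yaw(s),delta(s,[.427,.27,.23],60))
for n,bs in(("scene",((183,183,201,229),(176,209,196,253),(250,209,267,263))),("side",((339,237,360,289),(305,191,324,238),(300,260,315,309)))):
    c=np.load(n+"0.npz");W=cloud(c);H=cv2.cvtColor(c["image"],cv2.COLOR_RGB2HSV);m=(H[...,0]>80)&(H[...,0]<130)&(H[...,1]>110)
    for b in bs:
        s_=np.zeros(m.shape,bool);s_[b[1]:b[3],b[0]:b[2]]=1;P=W[s_&m];P=P[P[:,2]>.02];print(n,b,np.nanmedian(P,0).round(3),np.nanmax(P[:,2]).round(3))
E
```

```text
75.97412135540543 (array([-348.8, -159.6,    1.3]), array([-0., -0.,  2.]))
scene (183, 183, 201, 229) [0.39  0.351 0.068] 0.095
scene (176, 209, 196, 253) [0.329 0.297 0.058] 0.094
scene (250, 209, 267, 263) [0.403 0.176 0.068] 0.094
side (339, 237, 360, 289) [0.333 0.31  0.07 ] 0.096
side (305, 191, 324, 238) [0.408 0.192 0.065] 0.096
side (300, 260, 315, 309) [0.396 0.365 0.068] 0.097
```

Request:
send_rows(deltas=[-45,-20,0,0,0,0.3,-95,-43,0,0,0,0.6,-145,-66,0,0,0,0.9,-196,-90,0,0,0,1.2,-247,-113,0,0,0,1.5,-298,-136,0,0,0,1.8,-335,-153,0,0,0,2,-349,-160,0,0,0,2], gripper=60)

```text
clock: 1.7
position: [0.4283, 0.2682, 0.2312]
tcp_rot: [0.26, 0.966, -0.0, -0.0]
contact_force: [0.1, 0.7, -0.1]
opening: 0.06
finger_force: 0.0
```

```bash
python3 - <<'E'
from h import *
from workcell import ctrl
c=ctrl.camera("wrist");s=ctrl.read_state();print(s["clock"],s["position"],yaw(s),s["joint_vel"].round(3) if hasattr(s["joint_vel"],"round") else s["joint_vel"])
np.savez("w1.npz",**c);cv2.imwrite("pics/w1.png",c["image"][:,:,::-1])
print((-c["R"].T@c["t"]).round(3),c["R"].round(2).tolist(),project(c,[.427,.27,.1]))
E
```

```text
1.75 [0.42869603 0.26801062 0.23110472] 59.879785556229095 [ 0.058 -0.017  0.022  0.008 -0.001  0.045]
[0.369 0.302 0.374] [[0.5, 0.87, -0.0], [0.83, -0.48, 0.26], [0.23, -0.13, -0.96]] [280.57293653 192.64270718]
```

View pics/w1.png

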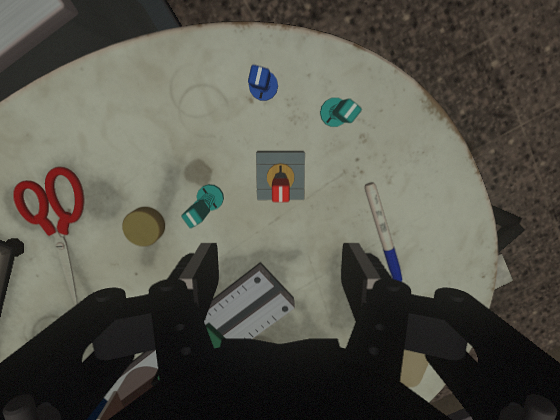

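The red stud on the grey block is at (281,188), with the white line near (281,195). I'll enlarge it and measure.

```bash
python3 - <<'E'
from h import *
c=np.load("w1.npz");W=cloud(c);I=c["image"];H=cv2.cvtColor(I,cv2.COLOR_RGB2HSV)
cv2.imwrite("pics/w1c.png",cv2.resize(I[140:215,240:320,::-1],None,fx=7,fy=7,interpolation=cv2.INTER_CUBIC))
z=W[...,2];box=np.zeros(z.shape,bool);box[140:215,240:320]=1
P=W[box&(z>.015)&(z<.024)&(H[...,1]<90)];r=cv2.minAreaRect((P[:,:2]*1000).astype(np.float32));print("block",len(P),r,np.median(P[:,2]))
P=W[box&(z>.098)];print("top",len(P),P.mean(0),cv2.minAreaRect((P[:,:2]*1000).astype(np.float32)),np.median(P[:,2]))
box[:]=0;box[250:350,200:300]=1
P=W[box&(z>.0225)&(z<.0295)&(H[...,1]<70)];r=cv2.minAreaRect((P[:,:2]*1000).astype(np.float32));print("rail",len(P),r,np.median(P[:,2]));print(cv2.boxPoints(r))
E
```

```text
block 1541 ((426.58709716796875, 269.9808349609375), (55.64356994628906, 56.24018478393555), 60.80989074707031) 0.02000804688416429
top 323 [0.42573741 0.2706082  0.10471617] ((426.2189025878906, 270.36676025390625), (15.334260940551758, 15.676904678344727), 59.8686408996582) 0.10491878121804239
rail 2986 ((557.3030395507812, 143.23863220214844), (70.95763397216797, 104.76091003417969), 9.738263130187988) 0.026046129042571656
[[513.4754   188.86316 ]
 [531.1955    85.611786]
 [601.1307    97.614105]
 [583.4106   200.86548 ]]
```

View pics/w1c.png

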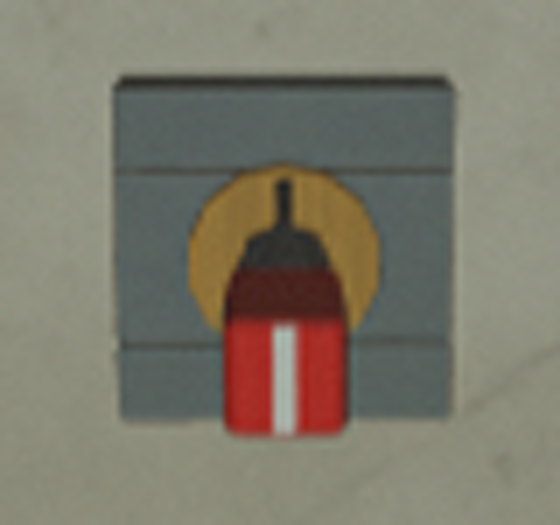

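The line runs image-vertical, so stud x points at world yaw −30°. The stud is at (0.4263, 0.2702), in agreement with the block centre and a 105 mm top. I'll close along the stud's x (yaw −30) so that the later push goes through the pads.

Request:
send_rows(deltas=[0,0,8,0,0,1.3,0,0,16,0,0,2.6,0,0,24,0,0,3.9,0,0,32,0,0,5.2,0,0,40,0,0,6.5,0,0,48,0,0,7.8,0,0,56,0,0,9.1,0,0,60,0,0,10.4], gripper=60)

```text
clock: 2.75
position: [0.4259, 0.2705, 0.171]
tcp_rot: [0.836, 0.549, -0.0, -0.0]
contact_force: [1.1, 0.2, 0.0]
opening: 0.0602
finger_force: 0.0
```

```bash
python3 - <<'E'
from h import *
from workcell import ctrl
s=ctrl.read_state();print(s["clock"],s["position"],yaw(s),np.round(s["q"],2),delta(s,[.4263,.2702,.069],-30))
E
```

```text
2.75 [0.42591784 0.27054357 0.1709857 ] -23.457687178486317 [0.33 0.33 1.65 0.   1.17 0.74] (array([-1.00e-01,  6.00e-01,  1.02e+02]), array([-0.  ,  0.  ,  0.82]))
```

Request:
send_rows(deltas=[0,0,15,0,0,0.5,0,0,35,0,0,0.85,0,0,55,0,0,0.85,0,0,75,0,0,0.85,0,0,92,0,0,0.85,0,0,102,0,0,0.85,0,0,102,0,0,0.85,0,0,102,0,0,0.85])

```text
clock: 3.75
position: [0.4273, 0.2699, 0.07]
tcp_rot: [0.866, 0.5, 0.001, 0.0]
contact_force: [-0.9, -0.1, 0.2]
opening: 0.0601
finger_force: 0.0
```

Request:
send_rows(deltas=[0,0,0,0,0,0,0,0,0,0,0,0,0,0,0,0,0,0,0,0,0,0,0,0,0,0,0,0,0,0,0,0,0,0,0,0,0,0,0,0,0,0,0,0,0,0,0,0], gripper=5)

```text
clock: 4.75
position: [0.4272, 0.2695, 0.0694]
tcp_rot: [0.866, 0.5, 0.0, 0.0]
contact_force: [-0.2, -0.3, 4.8]
opening: 0.015
finger_force: 59.7
```

```bash
python3 - <<'E'
from h import *
from workcell import ctrl
s=ctrl.read_state();print(s["clock"],s["position"],yaw(s),s["contact_force"],s["opening"],s["finger_force"])
E
```

```text
4.75 [0.42720991 0.26954893 0.06935296] -30.02565561217578 [-0.24063658 -0.33850727  4.81339275] 0.01495210694365075 59.65521275997162
```

Gripped. I'll lift straight up, then carry it to above slot_in.

Request:
send_rows(deltas=[0,0,-8,0,0,0,0,0,-24,0,0,0,0,0,-42,0,0,0,0,0,-60,0,0,0,-4,17,-70,0,0,0.8,-11,50,-70,0,0,1.9,-18,83,-70,0,0,3,-25,116,-70,0,0,4.1])

```text
clock: 5.75
position: [0.5154, 0.1891, 0.1392]
tcp_rot: [0.973, 0.232, -0.0, -0.0]
contact_force: [-0.5, 0.5, -1.5]
opening: 0.0152
finger_force: 58.9
```

```bash
python3 - <<'E'
from h import *
from workcell import ctrl
s=ctrl.read_state();print(s["clock"],s["position"],yaw(s),s["contact_force"],s["opening"],s["finger_force"],delta(s,[.557,.152,.139],-80))
c=ctrl.camera("wrist");np.savez("w2.npz",**c);cv2.imwrite("pics/w2.png",c["image"][:,:,::-1])
W=cloud(c);z=W[...,2];H=cv2.cvtColor(c["image"],cv2.COLOR_RGB2HSV)
m=(z>.022)&(z<.030)&(H[...,1]<80)&(W[...,1]>.085)&(W[...,1]<.205)&(W[...,0]>.48)&(W[...,0]<.63)
P=W[m];r=cv2.minAreaRect((P[:,:2]*1000).astype(np.float32));print(m.sum(),r,cv2.boxPoints(r),np.median(P[:,2]))
E
```

```text
5.75 [0.51536926 0.18909096 0.13924913] -63.11376793905139 [-0.45075683  0.47649774 -1.45372369] 0.015200205687207912 58.94239962100983 (array([20.4, 51.9,  0.2]), array([-0.  ,  0.01,  2.11]))
8527 ((558.6360473632812, 136.80836486816406), (70.30203247070312, 116.9571762084961), 9.904345512390137) [[513.9504  188.3693 ]
 [534.06744  73.15521]
 [603.3217   85.24744]
 [583.20465 200.46152]] 0.0260582845402963
```

View pics/w2.png

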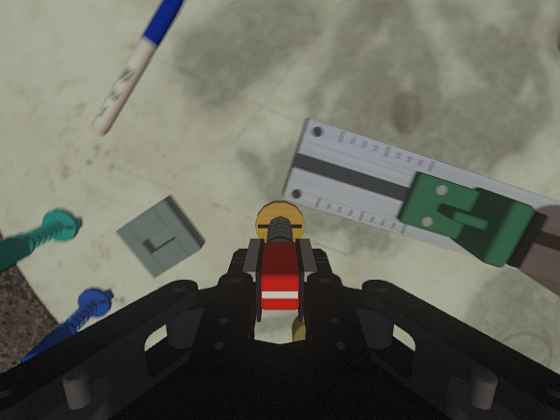

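The picture shows the stud held square (white line at (280,295), collar (280,220)), the rail end corners (305,118)/(285,193), the slot, and the jaw's rear edge near x≈400–415. Next I measure the slot midline and the collar from this same image.

```bash
cat > slot.py <<'E'
from h import *
def plane(c,zp):
    K=c["camera_matrix"];h,w=c["depth"].shape;v,u=np.mgrid[:h,:w].astype(float)
    x=(u-K[0,2])/K[0,0];y=(v-K[1,2])/K[1,1];X,Y=x.copy(),y.copy()
    for _ in range(6):
        f=1+float(c["k1"])*(X*X+Y*Y);X,Y=x/f,y/f
    D=np.stack([X,Y,np.ones_like(X)],-1)@c["R"];C=-c["R"].T@c["t"]
    return C+D*((zp-C[2])/D[...,2])[...,None]
def slot(c,E=np.array([.5486,.1944]),a=np.radians(-80.1)):
    Q=plane(c,.026);W=cloud(c);ux=np.array([np.cos(a),np.sin(a)]);uy=np.array([-ux[1],ux[0]])
    r=(Q[...,:2]-E)@ux;l=(Q[...,:2]-E)@uy
    g=cv2.cvtColor(c["image"],cv2.COLOR_RGB2GRAY)
    out=[]
    for r0 in np.arange(.008,.075,.004):
        m=(abs(r-r0)<.002)&(abs(l)<.014)&(g<95)&(W[...,2]<.035)&(W[...,2]>-.01)
        if m.sum()>15: out.append((r0,np.percentile(l[m],3),np.percentile(l[m],97)))
    out=np.array(out);return out,ux,uy,E
def collar(c):
    H=cv2.cvtColor(c["image"],cv2.COLOR_RGB2HSV);W=cloud(c)
    m=(H[...,0]>12)&(H[...,0]<30)&(H[...,1]>110)&(W[...,2]>.04);m[:150]=0;m[330:]=0;m[:,:220]=0;m[:,340:]=0
    return W[m],m
E
python3 - <<'E'
from slot import *
c=np.load("w2.npz");o,ux,uy,E=slot(c);print((o*1000).round(1).tolist())
P,m=collar(c);print(len(P),np.nanpercentile(P,[2,50,98],axis=0).round(4).tolist())
P=P[P[:,2]>np.nanmedian(P[:,2])-.002]
from scipy.optimize import least_squares
b=cv2.convexHull((P[:,:2]*1000).astype(np.float32))[:,0];f=least_squares(lambda p:np.hypot(*(b-p).T)-16,b.mean(0),loss="soft_l1");print(f.x,np.abs(f.fun).mean())
W=cloud(c);H=cv2.cvtColor(c["image"],cv2.COLOR_RGB2HSV);J=W[(H[...,0]>50)&(H[...,0]<85)&(H[...,1]>90)&(W[...,0]>.5)&(W[...,1]<.14)&(W[...,2]>.028)]
r=(J[:,:2]-E)@ux;l=(J[:,:2]-E)@uy;print("jaw",len(J),np.percentile(r,[1,5,99])*1000-160,np.percentile(l,[1,99]))
low=J[:,2]<.042;print(np.percentile(r[low],[1,3,97])*1000-160, np.percentile(r[J[:,2]>.06],[1,3,97])*1000-160,J[:,2].max())
E
```

```text
[[8.0, -4.6, 6.3], [12.0, -4.7, 6.5], [16.0, -4.3, 6.4], [20.0, -4.7, 6.5], [24.0, -4.5, 6.5], [28.0, -4.9, 6.4], [32.0, -4.7, 6.5], [36.0, -4.8, 6.3], [40.0, -4.6, 6.4], [44.0, -5.0, 6.1], [48.0, -4.8, 6.5], [52.0, -4.9, 6.2], [56.0, -5.0, 6.3], [60.0, -5.1, 6.3], [64.0, -5.0, 6.2], [68.0, -5.0, 6.1], [72.0, -5.1, 6.1]]
1060 [[0.5029, 0.1755, 0.0923], [0.5209, 0.1942, 0.0955], [0.5298, 0.2043, 0.0974]]
[515.62206126 189.5230353 ] 0.8974470024752337
jaw 4374 [-59.73418755 -56.87514061  13.20869963] [-0.02179356  0.02274357]
[-60.1257021  -59.18910549 -10.27263602] [-34.59180631 -32.18619926  13.11618353] 0.07938824903422008
```

Request:
send_rows(deltas=[4,10,4,0,0,0.5,9,24,8,0,0,1.1,14,38,14,0,0,1.6,18,49,22,0,0,2.1,19.6,53.5,28,0,0,2.15,19.6,53.5,30,0,0,2.15,19.6,53.5,30,0,0,2.15,19.6,53.5,30,0,0,2.15])

```text
clock: 6.8
position: [0.5568, 0.1515, 0.1096]
tcp_rot: [0.996, 0.087, 0.0, -0.0]
contact_force: [-0.9, 0.2, -1.7]
opening: 0.0151
finger_force: 59.0
```

```bash
python3 - <<'E'
from slot import *
from workcell import ctrl
from scipy.optimize import least_squares
c=ctrl.camera("wrist");np.savez("w3.npz",**c);s=ctrl.read_state();print(s["clock"],s["position"],yaw(s),np.round(s["contact_force"],1),delta(s,[.557,.1502,.1],-80.3))
o,ux,uy,E=slot(c);print((o*1000).round(1).tolist());P,m=collar(c)
P=P[P[:,2]>np.nanmedian(P[:,2])-.002];b=cv2.convexHull((P[:,:2]*1000).astype(np.float32))[:,0];f=least_squares(lambda p:np.hypot(*(b-p).T)-16,b.mean(0),loss="soft_l1");print(f.x,np.abs(f.fun).mean(),"collar rail r,l",(f.x/1000-E)@ux,(f.x/1000-E)@uy)
cv2.imwrite("pics/w3.png",c["image"][:,:,::-1])
E
```

```text
6.85 [0.5567971  0.15145115 0.10960557] -79.9913771818156 [-0.7  0.4 -2. ] (array([-0. ,  1.3,  9.6]), array([ 0.  , -0.  ,  0.04]))
[[8.0, -4.9, 6.2], [12.0, -4.9, 6.2], [16.0, -4.9, 6.2], [20.0, -4.8, 6.2], [24.0, -4.8, 6.2], [28.0, -3.2, 6.3], [32.0, 2.1, 6.3], [52.0, 4.0, 6.3], [56.0, 0.8, 6.3], [60.0, -4.7, 6.3], [64.0, -5.5, 5.6], [68.0, -5.5, 5.6], [72.0, -5.5, 5.6]]
[556.14304802 151.92848408] 0.4814795286483115 collar rail r,l 0.04313595589152335 0.00012863743619690978
```

View pics/w3.png

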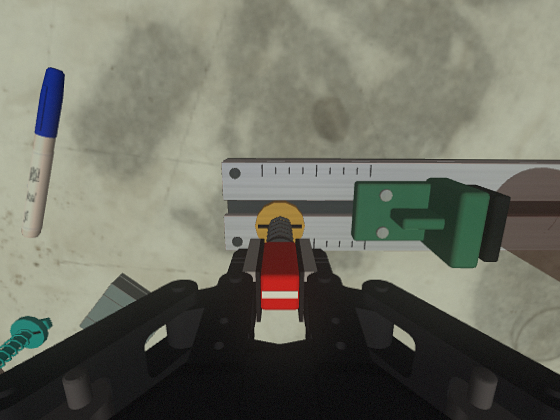

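TCP lateral offset from the rail line is +0.7 mm, against a slot middle of +0.6. I descend carefully to head entry.

Request:
send_rows(deltas=[0,0,6,0,0,0.03,0,0,13,0,0,0.03,0,0,19,0,0,0.03,0,0,23,0,0,0.03,0,0,25,0,0,0.03,0,0,26,0,0,0.03,0,0,26.5,0,0,0.03,0,0,26.5,0,0,0.03])

```text
clock: 7.85
position: [0.5569, 0.1512, 0.0829]
tcp_rot: [0.996, 0.085, 0.0, -0.0]
contact_force: [-0.2, 0.7, -2.0]
opening: 0.0154
finger_force: 59.0
```

No contact with the head bottom at about 23.5 mm, so it is in the mouth. I continue down to the collar seat.

Request:
send_rows(deltas=[0,0,2,0,0,0,0,0,4,0,0,0,0,0,5.5,0,0,0,0,0,6.5,0,0,0,0,0,7,0,0,0,0,0,7.2,0,0,0,0,0,7.4,0,0,0,0,0,7.4,0,0,0])

```text
clock: 8.85
position: [0.5569, 0.1512, 0.0757]
tcp_rot: [0.996, 0.085, 0.0, 0.0]
contact_force: [-1.5, 0.2, 2.7]
opening: 0.0153
finger_force: 59.3
```

The collar has just seated (about 4.7 N of load). I slide along the rail's +x (tool +y).

Request:
send_rows(deltas=[0,2,-0.2,0,0,0,0,8,-0.2,0,0,0,0,15,-0.2,0,0,0,0,22,-0.2,0,0,0,0,28,-0.2,0,0,0,0,32,-0.2,0,0,0,0,35,-0.2,0,0,0,0,36,-0.2,0,0,0])

```text
clock: 9.85
position: [0.563, 0.1157, 0.0756]
tcp_rot: [0.996, 0.085, 0.0, -0.0]
contact_force: [-0.2, 3.0, 2.7]
opening: 0.0152
finger_force: 59.5
```

Request:
send_rows(deltas=[0,2,0,0,0,0,0,5,0,0,0,0,0,9,0,0,0,0,0,13,0,0,0,0,0,16,0,0,0,0,0,19,0,0,0,0,0,21,0,0,0,0,0,22,0,0,0])

```text
$.deltas: bad value
```

Request:
send_rows(deltas=[0,2,0,0,0,0,0,5,0,0,0,0,0,9,0,0,0,0,0,13,0,0,0,0,0,16,0,0,0,0,0,19,0,0,0,0,0,21,0,0,0,0,0,22,0,0,0])

```text
$.deltas: bad value
```

The last row was one number short; I'm resending it complete.

Request:
send_rows(deltas=[0,2,0,0,0,0,0,5,0,0,0,0,0,9,0,0,0,0,0,13,0,0,0,0,0,16,0,0,0,0,0,19,0,0,0,0,0,21,0,0,0,0,0,22,0,0,0,0])

```text
clock: 10.85
position: [0.5666, 0.0942, 0.0756]
tcp_rot: [0.996, 0.085, 0.0, -0.0]
contact_force: [-1.1, 7.1, 4.1]
opening: 0.0154
finger_force: 59.6
```

Request:
send_rows(deltas=[0,0.5,0,0,0,0,0,1,0,0,0,0,0,1.5,0,0,0,0,0,2,0,0,0,0,0,2.5,0,0,0,0,0,3,0,0,0,0,0,3.5,0,0,0,0,0,4,0,0,0,0])

```text
clock: 11.85
position: [0.5673, 0.0904, 0.0756]
tcp_rot: [0.996, 0.085, 0.0, -0.0]
contact_force: [0.3, 6.8, 4.2]
opening: 0.015
finger_force: 59.6
```

Request:
send_rows(deltas=[0,0.5,0,0,0,0,0,1,0,0,0,0,0,1.5,0,0,0,0,0,2,0,0,0,0,0,2.5,0,0,0,0,0,3,0,0,0,0,0,3,0,0,0,0,0,3,0,0,0,0])

```text
clock: 12.85
position: [0.5678, 0.0874, 0.0756]
tcp_rot: [0.996, 0.085, -0.0, -0.0]
contact_force: [-1.1, 5.6, 3.1]
opening: 0.0153
finger_force: 59.6
```

Request:
send_rows(deltas=[0,0.4,0,0,0,0,0,0.8,0,0,0,0,0,1.2,0,0,0,0,0,1.6,0,0,0,0,0,2,0,0,0,0,0,2.4,0,0,0,0,0,2.8,0,0,0,0,0,3,0,0,0,0])

```text
clock: 13.85
position: [0.5683, 0.0845, 0.0756]
tcp_rot: [0.996, 0.085, 0.0, -0.0]
contact_force: [-0.1, 6.4, 3.9]
opening: 0.0154
finger_force: 59.6
```

Request:
send_rows(deltas=[0,0.4,0,0,0,0,0,0.8,0,0,0,0,0,1.2,0,0,0,0,0,1.6,0,0,0,0,0,2,0,0,0,0,0,2.4,0,0,0,0,0,2.8,0,0,0,0,0,3,0,0,0,0])

```text
clock: 14.85
position: [0.5687, 0.0823, 0.0756]
tcp_rot: [0.996, 0.085, -0.0, -0.001]
contact_force: [-1.4, 10.8, 3.7]
opening: 0.0152
finger_force: 59.7
```

Force is climbing, so the bottle is home. I estimate about 6.5 N on it and go on in small steps.

Request:
send_rows(deltas=[0,0.3,0,0,0,0,0,0.6,0,0,0,0,0,0.9,0,0,0,0,0,1.2,0,0,0,0,0,1.2,0,0,0,0,0,1.2,0,0,0,0,0,1.2,0,0,0,0,0,1.2,0,0,0,0])

```text
clock: 15.85
position: [0.5688, 0.0815, 0.0755]
tcp_rot: [0.996, 0.085, -0.0, -0.001]
contact_force: [-0.7, 11.6, 5.0]
opening: 0.0151
finger_force: 59.8
```

Request:
send_rows(deltas=[0,0.3,0,0,0,0,0,0.6,0,0,0,0,0,0.9,0,0,0,0,0,1.2,0,0,0,0,0,1.2,0,0,0,0,0,1.2,0,0,0,0,0,1.2,0,0,0,0,0,1.2,0,0,0,0])

```text
clock: 16.85
position: [0.5689, 0.0807, 0.0755]
tcp_rot: [0.996, 0.085, -0.0, -0.002]
contact_force: [-1.1, 13.9, 4.0]
opening: 0.0149
finger_force: 59.9
```

Request:
send_rows(deltas=[0,0.3,0,0,0,0,0,0.6,0,0,0,0,0,0.8,0,0,0,0,0,0.8,1.5,0,0,0,0,0.8,3,0,0,0,0,0.8,4.5,0,0,0,0,0.8,6,0,0,0,0,0.8,6.5,0,0,0])

```text
clock: 17.85
position: [0.5691, 0.0803, 0.0697]
tcp_rot: [0.996, 0.085, 0.0, -0.002]
contact_force: [-3.0, 16.7, 11.3]
opening: 0.0151
finger_force: 61.1
```

Request:
send_rows(deltas=[0,0,0,0,0,0,0,0,0,0,0,0,0,0,0,0,0,0,0,0,0,0,0,0,0,0,0,0,0,0,0,0,0,0,0,0,0,0,0,0,0,0,0,0,0,0,0,0])

```text
clock: 18.85
position: [0.5691, 0.0803, 0.0698]
tcp_rot: [0.996, 0.085, 0.0, -0.002]
contact_force: [-3.9, 15.9, 10.8]
opening: 0.0155
finger_force: 61.1
```

Pushed about 6 mm down, force as expected. Now the quarter turn.

Request:
send_rows(deltas=[0,0,0,0,0,-0.8,0,0,0,0,0,-2,0,0,0,0,0,-3.2,0,0,0,0,0,-4.4,0,0,0,0,0,-5.6,0,0,0,0,0,-6.8,0,0,0,0,0,-8,0,0,0,0,0,-9])

```text
clock: 19.85
position: [0.5682, 0.0795, 0.0694]
tcp_rot: [0.755, 0.656, -0.0, -0.002]
contact_force: [-6.8, 10.7, 11.7]
opening: 0.0155
finger_force: 61.0
```

Request:
send_rows(deltas=[0,0,0,0,0,-0.8,0,0,0,0,0,-1.6,0,0,0,0,0,-2.1,0,0,0,0,0,-2.25,0,0,0,0,0,-2.25,0,0,0,0,0,-2.25,0,0,0,0,0,-2.25,0,0,0,0,0,-2.25])

```text
clock: 20.85
position: [0.5682, 0.0795, 0.0694]
tcp_rot: [0.645, 0.765, 0.0, -0.002]
contact_force: [-6.6, 12.3, 11.3]
opening: 0.0157
finger_force: 61.0
```

```bash
python3 - <<'E'
from h import *
from workcell import ctrl
s=ctrl.read_state();print(s["clock"],s["position"],yaw(s),np.round(s["contact_force"],1),np.round(s["ft_torque"],2),s["opening"])
c=ctrl.camera("wrist");cv2.imwrite("pics/w4.png",c["image"][:,:,::-1]);np.savez("w4.npz",**c)
E
```

```text
20.85 [0.56822443 0.07948518 0.0694197 ] 9.725927639125816 [-6.6 12.3 11.3] [ 2.38  1.41 -0.14] 0.015688921953029893
```

View pics/w4.png

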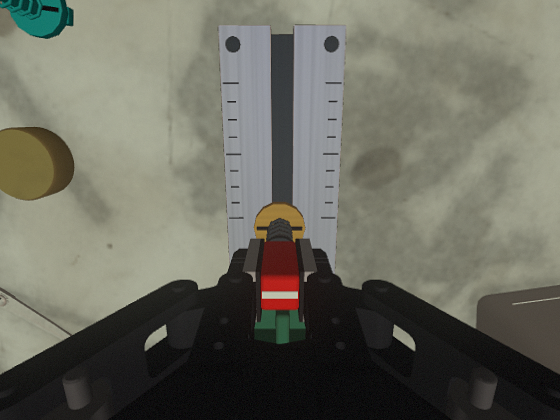

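The stud has turned with the gripper: its white line at (280,295) lies across the slot, with the collar (280,218) on the rail. I ease up about 2 mm so the head comes under the lips while still held.

Request:
send_rows(deltas=[0,0,-0.3,0,0,0,0,0,-0.6,0,0,0,0,0,-1,0,0,0,0,0,-1.3,0,0,0,0,0,-1.6,0,0,0,0,0,-1.9,0,0,0,0,0,-1.9,0,0,0,0,0,-1.9,0,0,0])

```text
clock: 21.9
position: [0.5682, 0.0795, 0.0711]
tcp_rot: [0.645, 0.764, 0.0, -0.002]
contact_force: [-6.1, 12.0, 10.0]
opening: 0.0153
finger_force: 60.7
```

Request:
send_rows(deltas=[-0.2,0,0,0,0,0,-0.4,0,0,0,0,0,-0.6,0,0,0,0,0,-0.6,0,-0.2,0,0,0,-0.6,0,-0.4,0,0,0,-0.6,0,-0.4,0,0,0,-0.6,0,-0.4,0,0,0,-0.6,0,-0.4,0,0,0])

```text
clock: 22.9
position: [0.5684, 0.0786, 0.0714]
tcp_rot: [0.645, 0.765, -0.0, -0.002]
contact_force: [-5.7, 9.9, 8.7]
opening: 0.0152
finger_force: 60.7
```

```bash
cat > chk.py <<'E'
from h import *
from workcell import ctrl
E=np.array([.5486,.1944]);a=np.radians(-80.2);ux=np.array([np.cos(a),np.sin(a)]);uy=np.array([-ux[1],ux[0]])
def rl(P): return (P[:,:2]-E)@ux*1000-160,(P[:,:2]-E)@uy*1000
for n in("scene","side"):
    for tag in("0","now"):
        if tag=="0": c=np.load(n+"0.npz")
        else: c=ctrl.camera(n);np.savez(n+"1.npz",**c);cv2.imwrite(f"pics/{n}1.png",c["image"][:,:,::-1])
        W=cloud(c);z=W[...,2];H=cv2.cvtColor(c["image"],cv2.COLOR_RGB2HSV);r=((W[...,:2]-E)@ux)*1000-160;l=((W[...,:2]-E)@uy)*1000
        near=(r>-165)&(r<165)&(abs(l)<50)
        J=near&(H[...,0]>50)&(H[...,0]<85)&(H[...,1]>90)&(z>.03);print(n,tag,"jaw r",np.percentile(r[J],[1,5,50,95,99]).round(1),J.sum())
        C=near&((H[...,0]<8)|(H[...,0]>172))&(H[...,1]>120)&(z>.125)&(r>20)
        P=W[C&(z>.137)];x=cv2.minEnclosingCircle(np.stack([r[C&(z>.137)],l[C&(z>.137)]],1).astype(np.float32));print("  cap",C.sum(),np.round(x[0],1),round(x[1],1),"z",np.nanmax(z[C]).round(3))
        G=near&((H[...,0]<8)|(H[...,0]>172))&(H[...,1]>120)&(z<.115)&(z>.06)&(r<0)
        if G.sum()>10: print("  grip",G.sum(),np.median(r[G]),np.median(l[G]),np.polyfit(z[G],r[G]/1000,1))
s=ctrl.read_state();print(s["clock"],rl(np.array([s["position"]])),np.round(s["contact_force"],1))
E
python3 chk.py
```

```text
scene 0 jaw r [-56.6 -52.5  -5.4   9.6  10.1] 802
  cap 495 [77.1 -2.8] 22.3 z 0.144
scene now jaw r [-24.2 -20.2  21.8  41.7  42.2] 810
  cap 516 [88.5 -1. ] 22.7 z 0.143
  grip 32 -33.73979339592937 4.891601262838322 [ 0.05085914 -0.03819251]
side 0 jaw r [-63.7 -61.5 -18.8   0.6   4.5] 461
  cap 254 [70.4  1.5] 21.6 z 0.146
side now jaw r [-44.9 -31.3 -12.4  32.6  34.3] 132Traceback (most recent call last):
  File "chk.py", line 13, in <module>
    P=W[C&(z>.137)];x=cv2.minEnclosingCircle(np.stack([r[C&(z>.137)],l[C&(z>.137)]],1).astype(np.float32));print("  cap",C.sum(),np.round(x[0],1),round(x[1],1),"z",np.nanmax(z[C]).round(3))
                                                                                                                                                                    ~~~~~~~~~^^^^^^
    res = np.fmax.reduce(a, axis=axis, out=out, **kwargs)
ValueError: zero-size array to reduction operation fmax which has no identity
```

The bottle has moved about 11 mm and the jaw 32 mm, in line with home plus pad compression. I release and watch whether the jaw springs back.

Request:
send_rows(deltas=[0,0,0,0,0,0,0,0,0,0,0,0,0,0,0,0,0,0,0,0,0,0,0,0,0,0,0,0,0,0,0,0,0,0,0,0,0,0,0,0,0,0,0,0,0,0,0,0], gripper=45)

```text
clock: 24.0
position: [0.5695, 0.0775, 0.0714]
tcp_rot: [0.645, 0.765, -0.0, 0.0]
contact_force: [0.1, -0.8, -0.6]
opening: 0.0452
finger_force: 0.0
```

```bash
python3 - <<'E'
from h import *
from workcell import ctrl
s=ctrl.read_state();print(s["clock"],s["position"],np.round(s["contact_force"],1),s["opening"])
E_=np.array([.5486,.1944]);a=np.radians(-80.2);ux=np.array([np.cos(a),np.sin(a)])
o=np.load("scene1.npz");c=ctrl.camera("scene");np.savez("scene2.npz",**c);cv2.imwrite("pics/scene2.png",c["image"][:,:,::-1])
print("px per mm rail x",(project(c,[.575,.03,.06])-project(c,np.r_[np.array([.575,.03])-ux*.001,.06])))
g0=cv2.cvtColor(o["image"],cv2.COLOR_RGB2GRAY).astype(np.float32);g1=cv2.cvtColor(c["image"],cv2.COLOR_RGB2GRAY).astype(np.float32)
def ecc(b):
    A=g0[b[1]:b[3],b[0]:b[2]];B=g1[b[1]:b[3],b[0]:b[2]];M=np.eye(2,3,dtype=np.float32)
    cc,M=cv2.findTransformECC(A,B,M,cv2.MOTION_TRANSLATION,(3,200,1e-6));return cc,M[:,2]
for q in("jaw","bottle"):
    d=ctrl.trace(q,"scene")[:1]
    for x in d: print(q,x["confidence"],x["box"]); b=np.array(x["box"]).astype(int)+[-3,-3,4,4]; print(ecc(b))
cap=project(c,np.r_[E_+ux*.245,.14]).astype(int);print("cap",cap,ecc((cap[0]-18,cap[1]-12,cap[0]+18,cap[1]+12)))
j=project(c,np.r_[E_+ux*.185,.06]).astype(int);print("jaw",j,ecc((j[0]-18,j[1]-22,j[0]+22,j[1]+18)))
E
```

```text
24.0 [0.56950395 0.07748937 0.07138901] [ 0.1 -0.8 -0.6] 0.0452387848789152
px per mm rail x [0.53182275 0.15731918]
jaw 0.73 [360.5, 208.0, 410.3, 246.6]
(0.9872634896398037, array([-0.54922634, -0.14752817], dtype=float32))
bottle 0.75 [408.6, 184.7, 456.0, 261.4]
(0.9999036325194327, array([-0.01635852,  0.00591431], dtype=float32))
cap [437 192] (0.999921248435426, array([0.01399151, 0.01206168], dtype=float32))
jaw [396 223] (0.9984338045060716, array([-0.09480876,  0.0182782 ], dtype=float32))
```

The jaw is almost unchanged after release (about 0.2 mm). I retract straight up and check.

Request:
send_rows(deltas=[0,0,-5,0,0,0,0,0,-15,0,0,0,0,0,-30,0,0,0,0,0,-50,0,0,0,0,0,-70,0,0,0,0,0,-90,0,0,0,0,0,-100,0,0,0,0,0,-100,0,0,0])

```text
clock: 25.15
position: [0.5697, 0.0775, 0.1721]
tcp_rot: [0.645, 0.765, 0.0, 0.001]
contact_force: [0.6, 0.0, 0.2]
opening: 0.0453
finger_force: 0.0
```

```bash
python3 - <<'E'
from h import *
from workcell import ctrl
E_=np.array([.5486,.1944]);a=np.radians(-80.2);ux=np.array([np.cos(a),np.sin(a)]);uy=np.array([-ux[1],ux[0]])
o=np.load("scene1.npz");c=ctrl.camera("scene");cv2.imwrite("pics/scene3.png",c["image"][:,:,::-1]);w=ctrl.camera("wrist");d=ctrl.camera("side")
g0=cv2.cvtColor(o["image"],cv2.COLOR_RGB2GRAY).astype(np.float32)
for nm,q in(("2",np.load("scene2.npz")),("3",c)):
    g1=cv2.cvtColor(q["image"],cv2.COLOR_RGB2GRAY).astype(np.float32)
    for b in((388,201,414,246),(393,205,412,246)):
        print(nm,cv2.findTransformECC(g0[b[1]:b[3],b[0]:b[2]],g1[b[1]:b[3],b[0]:b[2]],np.eye(2,3,dtype=np.float32),cv2.MOTION_TRANSLATION,(3,200,1e-6))[1][:,2])
for q in(w,d,c):
    W=cloud(q);z=W[...,2];H=cv2.cvtColor(q["image"],cv2.COLOR_RGB2HSV);r=((W[...,:2]-E_)@ux)*1000-160;l=((W[...,:2]-E_)@uy)*1000
    T=(r<-20)&(r>-70)&(abs(l)<25)&(z>.085)
    if T.sum()>5: print("stud top",T.sum(),np.median(r[T]),np.median(l[T]),np.percentile(z[T],[5,50,97]).round(4))
    J=(H[...,0]>50)&(H[...,0]<85)&(H[...,1]>90)&(z>.03)&(abs(l)<40)&(r>-60)&(r<70)
    if J.sum(): print(" jaw",J.sum(),np.percentile(r[J],[1,99]))
A=c["image"][170:270,320:480,::-1];B=d["image"][100:200,200:300,::-1]
cv2.imwrite("pics/f.png",np.hstack([cv2.resize(A,(480,300)),cv2.resize(B,(300,300))]))
s=ctrl.read_state();print(s["clock"],s["position"],s["contact_force"])
E
```

```text
2 [-0.17131336 -0.01484454]
2 [-0.14832792 -0.02390899]
3 [-0.17350692 -0.00856544]
3 [-0.14798939 -0.03300316]
stud top 24398 -58.36558683717863 0.017733921442749517 [0.19   0.2586 0.2739]
 jaw 2949 [-53.33621616  38.37679674]
stud top 1018 -54.81212938909182 -1.338960921798944 [0.0998 0.2636 0.3502]
 jaw 264 [-31.56464333  36.23507883]
stud top 1095 -31.64694070092588 -7.852639332092998 [0.0955 0.2522 0.3903]
 jaw 821 [-24.80316427  41.88713183]
25.3 [0.56916807 0.07748266 0.17067259] [1.22907332 0.02726725 0.13306105]
```

View pics/f.png

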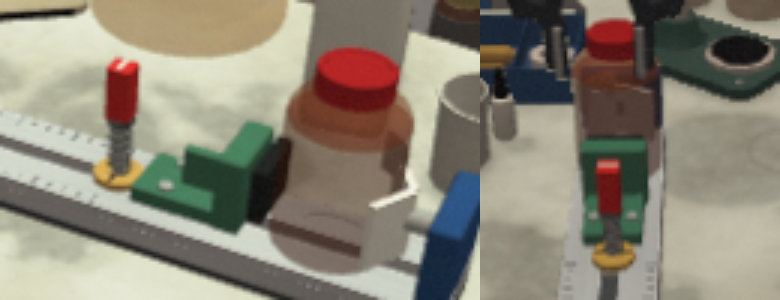

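The picture shows the stud upright with its collar on the jaw's rear edge (118,170). The bottle stands upright against the white V (390,215), and the gripper is clear above. The jaw has been steady since release, so I hand in.

```bash
python3 -c "
from workcell import ctrl
print(ctrl.close_job())"
```

```text
the job is handed in; nothing more can be done
None
```

The job is handed in at about 25 s: the red stud is locked crosswise in the slot and the bottle stands upright against the V, pressed with an estimated 10–11 N. That force is inferred from the wrist readings before release and a jaw spring-back of about 0.3 mm, not measured directly.

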